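# Clear the jig and lock its clamp with the key

### The job

Take the metal offcut off the bracket in the assembly jig and put it in the scrap bin. Then fit the key into the lock on the jig's slope (press and turn it until it drops fully home), and turn it clockwise until the clamp finger stops over the bracket. Leave the key in the lock; turn the clamp with the key only, without pushing its finger or the lock's ring with the gripper, and leave the mug, bottle and spare bracket where they are.

Things in the scene. Friction and masses are not known exactly. Their poses are not given: they have to be found in the camera images.
- jig: Assembly jig fixed to the table, base 215 x 140 x 30 mm; origin on the table, +x towards its high back, z up. Behind x = -20 mm a grey block 120 mm wide slopes up at 30 degrees to 85 mm height at x = 75. The low bed (-x) is the side away from the robot. The sloped face looks to -x and up: the lock's axis leans 30 degrees from vertical towards the jig's -x.
- lock_mouth (a point): Centre of the lock's round mouth on the slope, on the lock's axis, level with the rim. z points out of the lock along its axis (leaning 30 degrees), x along the clamp finger, turning with it. The rim is a funnel 41 mm outside that narrows in 4 mm from 33 mm to a round bore of 25 mm; the bore's floor is 20 mm below the rim.
- clamp (a joint): Turn of the clamp finger, rad: 0 open, 1.05 the stop, the finger straight downhill over the bracket; grows clockwise seen looking into the lock. Starts at 0 to 0.2 and stays where left. The turning key first uses up the core's play (until the slot is 0.26 rad ahead of the finger), then the finger follows (0.24 N m in all).
- finger_tip (a point): Middle of the clamp finger's round tip (16 mm across), 70 mm from the lock's axis, 16 mm below the rim; axes as lock_mouth. The steel finger is 14 mm wide, 8 mm thick and reaches 78 mm from the axis.
- key: Loose steel key, 90 mm tall, about 160 g, upright in its rest. Origin at the blade's lower end, z up to the handle. From below: flat blade 22 (x) x 6 (y) mm, 12 long; collar 23.4 mm diameter from 12 to 28 mm, bevelled 2 mm below; round shank 14 mm; flat paddle 34 (x) x 12 (y) mm from 60 to 90 mm. Blade and paddle are parallel; half-turn symmetric.
- key_tip (a point): The key's origin, middle of the blade's lower end. Fully home it is 32 mm below the lock's rim and the collar fills the bore; on the bore's floor with the slot not found, only 20 mm below.
- key_grip (a point): Middle of the key's paddle handle, 75 mm above the blade's end.
- rest: Wooden block, fixed, 80 x 70 x 40 mm, origin under its centre; the key stands with its blade in a slot 25.5 x 9.5 mm (long along x), 20 mm deep, collar on the block's top. It and the bin stand on either side of the jig and may be swapped.
- bin: Open blue plastic scrap bin, fixed, 170 (x) x 150 (y) x 80 mm high, walls 4 mm; origin under its centre.
- offcut: Loose aluminium channel offcut lying on the bracket: 34 mm (x) x 18 mm (y) x 18 mm high, 22 g, open upwards; origin at the centre of its underside.
- mug: White mug, 80 mm diameter, 90 mm high, on the table on the far side of the jig; origin under its centre. Leave alone.
- oil_bottle: White bottle, 60 mm diameter, 150 mm high; origin under its centre. Leave alone.
- spare_bracket: Loose steel bracket 70 x 80 mm with a 28 mm upturned edge, on the table on the far side of the jig; origin under its centre. Leave alone.
- bracket (a point): Middle of the top of the flat steel bracket (70 x 80 mm) nested on the jig's bed, 33 mm above the table; axes as the jig's. Its front edge (35 mm to -x) is folded up 3 mm; two round pins, 8 mm thick, rise 5 mm above its top at (-10, +-46) mm.
- bore_floor (a point): Centre of the bore's floor, 20 mm below the rim, axes as lock_mouth. Here opens a slot 24.6 x 8.6 mm, 12 mm deep (its floor 32 mm below the rim). Its long direction is the clamp finger's (x) but off by up to 0.26 rad either way, differently each time (the core has play): see it or feel for it. Friction (0.08 N m) holds the core, so a blade pressed with under 10 N slides over it.

How it is judged (in metres and radians):
On the way, in this order (a step that is already met when the one before it is completed fails the run):
1. the offcut lies in the scrap bin, let go, the clamp not yet closed (x of offcut in the frame of bin between -0.083 and 0.083 m and y of offcut in the frame of bin between -0.073 and 0.073 m and z of offcut in the frame of bin below 0.06 m and contact force between the fingers and offcut below 0.1 N and linear speed of offcut below 0.05 m/s and value of joint clamp below 0.35 rad), for 0.2 s.
2. the key has dropped fully home in the lock (x of key_tip in the frame of lock_mouth between -0.0035 and 0.0035 m and y of key_tip in the frame of lock_mouth between -0.0035 and 0.0035 m and z of key_tip in the frame of lock_mouth below -0.0285 m and angle between the z axis of key and the z axis of lock_mouth, either way round below 0.21 rad), for 0.2 s.
3. the clamp finger is turned to its stop with the key in the lock (all of step 2 and value of joint clamp above 0.95 rad), for 0.2 s.
At the end, for the whole second after the job is handed in: The offcut lies inside the bin; the key stands in the lock, blade end at least 28.5 mm below the rim, within 3.5 mm of the axis and within 12 degrees of it; the clamp joint is above 0.95 rad (stop at 1.05); key and offcut are at rest (all of step 3 and x of offcut in the frame of bin between -0.083 and 0.083 m and y of offcut in the frame of bin between -0.073 and 0.073 m and z of offcut in the frame of bin below 0.06 m and linear speed of each of key, offcut below 0.02 m/s); the robot touches nothing.
It fails at once if the robot itself pushes the clamp finger or the lock's ring, which are one piece (over 3 N) (contact force between any of the fingers, the arm and clamp above 3 N).
It fails at once if the mug, bottle or spare bracket is moved by more than 30 mm (distance of any of mug, oil_bottle, spare_bracket from where it was at the start of the episode above 0.03 m).
It also fails if it takes over 72 s, if anything falls off the work surface, if the arm or the gripper's body presses on something with over 40 N, if the wrist force passes 120 N, or if a joint passes its speed limit or range.

### The arm

A 6-joint arm with a two-finger parallel gripper is mounted at the origin on the work surface. World frame = base frame: x ahead of the robot, y to its left, z up, the work surface at z = 0. Lengths are in m, angles in degrees, forces in N, time in s.
With the tool pointing down it reaches from about 0.375 to 0.825 m from the base axis. Payload 5.5 kg.
Tool frame: the origin (TCP) lies at the very end of the fingers, on their centre line; the grasp point (between the pads) lies 19 mm behind it; z points along the fingers, y is the line along which they close (so a half turn about z gives the same grasp; the last joint's range is limited). The gripper opens to 85 mm and grips with 20 to 120 N. Pads are 22 mm wide; open, the fingers measure 114 mm over their backs; the gripper's body (76 mm by 85 mm) begins 54 mm behind the grasp point. The pads swing forward as they close: fully open they stand 13 mm farther back than shut.
Start: joints at [-74.771, 17.962, -2.699, 69.339, 0, 90], TCP at [0.158, -0.579, 0.231] pointing down, gripper open.
Joint ranges: [-152.73, 152.73], [-39.44, 99.34], [-58.76, 71.6], [-118.89, 123.64], [-81.53, 83.1], [-180, 180]. Speed limits (degrees/s): [136.94, 136.94, 172.46, 180, 180, 180].

### API

Orientations are given as [roll, pitch, yaw] about the fixed x, y, z axes, in that order (R = Rz(yaw) Ry(pitch) Rx(roll)).
In Python, from station import arm, status, read_camera gives the robot as it stands (arm), with the cameras as plain functions and the readings (status).
- The arm moves only by the shell command python3 jog.py 'ROWS' [FORCE]. ROWS is a JSON list of rows, 1 to 10 of them, each an object with the fields rx, ry, rz (a rotation vector in parts of the range, where 1.0 means 180 degrees), sx, sy, sz (the shift in fractions of the full range, 1 being 0.75 m), jaw (the finger opening in m); a field left out counts as zero (the opening has to be given); each row shifts and turns the commanded pose from where the row before left it, along the tool's axes as they then stand; what a row does not reach is not made up. A row lasts 1/8 s, in which the tool goes at most 0.0625 m and 10.7 degrees, less where a joint would pass 70% of its speed; a pose out of reach is approached as far as the arm can. The fingers move at their own pace and stop on an object; FORCE is the grip in N (left out, the last holds). Time passes only in rows, so rows that do not move let the fingers close. It prints the time, the measured TCP pose, the force, the opening and the grip force at its end. Shift and turn numbers lie between -1 and 1, and a call with a number outside is refused. Input that does not fit is refused with a message, and nothing moves.
- status.observe(): the state, without advancing time (a new reading comes with each control period).
- read_camera(name): name is "scene" or "top"; returns a dict with "frame" (384x512x3 uint8, red, green, blue), "fovy" (degrees; the focal length in pixels is half the picture's height over the tangent of half this angle, whatever the lens; pixels are square), "cx", "cy" (the principal point, pixels), "position" and "orientation" of the camera in the world. Camera axes: x right, y up, looking along -z (the intrinsics and any distortion apply to the point x, -y, -z); pixel columns grow to the right and rows downward; lengths in m; the calibration is good to about 2 mm. A picture is of the moment at which its call begins. There is no depth.
- arm.sign_off(): hands the job in; it is judged then, once.
The state is a dict: "time_s": time; "qpos": joint angles; "qvel": joint speeds; "effort": joint torques, N m; "eef_pos": TCP position; "orientation": TCP orientation; "wrist_force": force on the tool from outside, world axes, zero at the start; "torque": the same for the moment, N m; "gripper_width": finger opening in m; "gripper_force": force on a finger pad.
Only numpy, scipy, OpenCV 4.12 (cv2) and the standard library are available. Lean on these libraries where they do the work, as an engineer would, in place of code of your own. Each camera call takes 0.05 s, during which the arm holds its last target. There are 200 camera calls.

## Working session

There is one attempt and no reset: what is moved stays moved. The work goes in short steps, Python scripts to look and compute and a shell command to move; the robot and the scene stay as the last step left them, time stands still between calls to the robot, and variables do not carry over. Pictures are saved under pics/ and viewed, at most 10 in all, crops included, and the job is handed in when it is done.

```bash
ls; mkdir -p pics; python3 - <<'E'
from station import arm, status, read_camera
import cv2
for n in("scene","top"):
    c=read_camera(n); f=c.pop("frame"); print(n,c)
    cv2.imwrite(f"pics/{n}0.png",cv2.resize(f[:,:,::-1],(768,576),interpolation=cv2.INTER_CUBIC))
    cv2.imwrite(f"/tmp/{n}0.png",f[:,:,::-1])
print(status.observe())
E
```

```text
jog.py
pics
station.py
scene {'fovy': 56.5529335261466, 'cx': 256.72899364349, 'cy': 193.44088642864637, 'position': array([ 1.03254523, -0.621922  ,  0.55746397]), 'orientation': array([57.20408687, -0.63219575, 34.38529322])}
top {'fovy': 50.0331484216253, 'cx': 249.00364434204224, 'cy': 185.0407873728428, 'position': array([ 0.37869278, -0.00386762,  1.15237507]), 'orientation': array([ 1.18196876e+01,  7.06174893e-02, -9.29745877e+01])}
{'time_s': 0.1, 'qpos': array([-7.47686418e+01,  1.79988437e+01, -2.74898748e+00,  6.93373695e+01,
        5.71547323e-04,  9.00012959e+01]), 'qvel': array([-0.05820175, -0.13232853,  0.20474578,  0.04090032, -0.08152331,
       -0.03200498]), 'effort': array([-8.58627645e-04, -5.40767777e+01,  3.40539765e+01,  1.11942308e-02,
        1.70081844e-04, -2.42126639e-06]), 'eef_pos': array([ 0.15750118, -0.57843664,  0.23053057]), 'orientation': array([-1.79914799e+02, -5.69619578e-04,  1.52300614e+01]), 'wrist_force': array([ 0.5461315 , -0.44325247,  0.99654809]), 'torque': array([-0.00273456,  0.00170212,  0.05051415]), 'gripper_force': 0.0, 'gripper_width': 0.08570853022176372}
```

View pics/scene0.png

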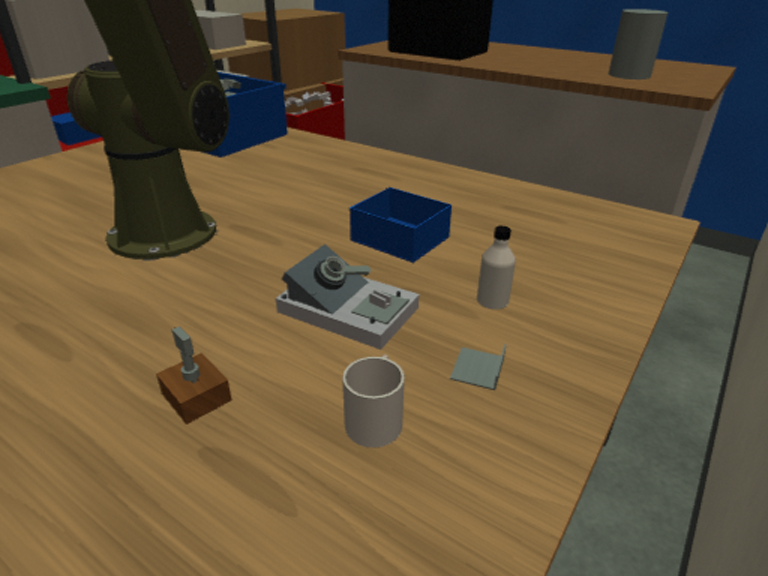

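View pics/top0.png

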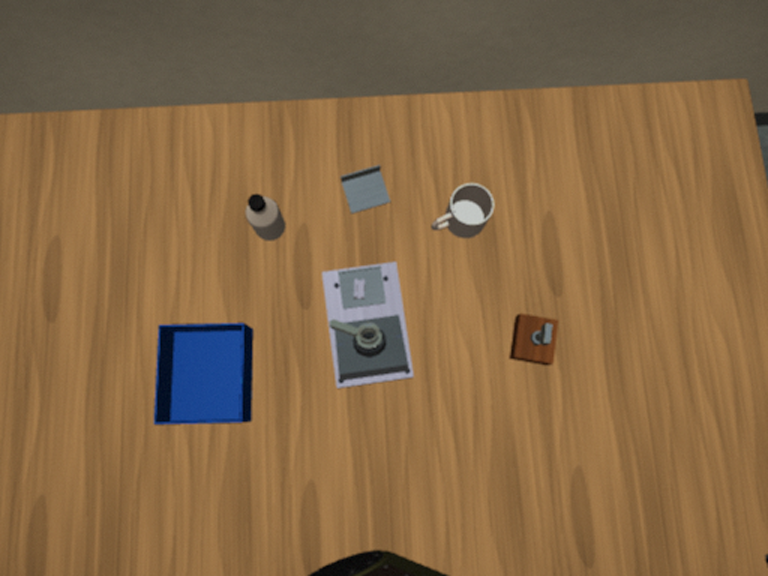

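```bash
python3 - <<'E'
import cv2,numpy as np
def tile(im,x,y,w,h,s):
    t=cv2.resize(im[y:y+h,x:x+w],None,fx=s,fy=s,interpolation=cv2.INTER_CUBIC)
    for k in range(0,w,10):
        cv2.line(t,(k*s,0),(k*s,6),(0,255,255),1); 
        if k%20==0: cv2.putText(t,str(x+k),(k*s,16),0,.35,(0,255,255),1)
    for k in range(0,h,10):
        cv2.line(t,(0,k*s),(6,k*s),(0,255,255),1)
        if k%20==0: cv2.putText(t,str(y+k),(8,k*s+4),0,.35,(0,255,255),1)
    return t
def mont(name,im,a,b):
    A=tile(im,*a);B=tile(im,*b)
    M=np.zeros((max(A.shape[0],B.shape[0]),A.shape[1]+B.shape[1],3),np.uint8)
    M[:A.shape[0],:A.shape[1]]=A; M[:B.shape[0],A.shape[1]:]=B
    print(M.shape); cv2.imwrite(name,M)
mont("pics/topc.png",cv2.imread("/tmp/top0.png"),(210,170,70,95,6),(335,200,42,48,9))
mont("pics/scenec.png",cv2.imread("/tmp/scene0.png"),(180,158,104,80,5),(102,212,55,70,5))
E
```

```text
(570, 798, 3)
(400, 795, 3)
```

View pics/topc.png

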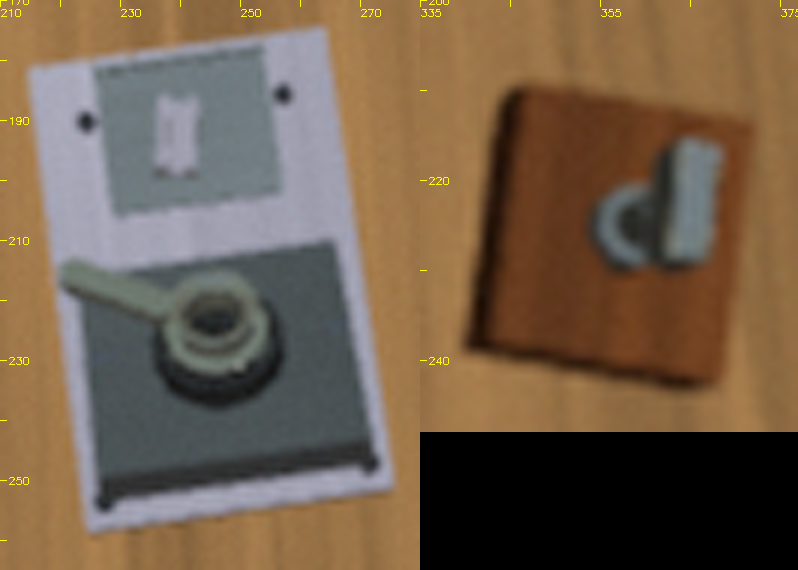

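View pics/scenec.png

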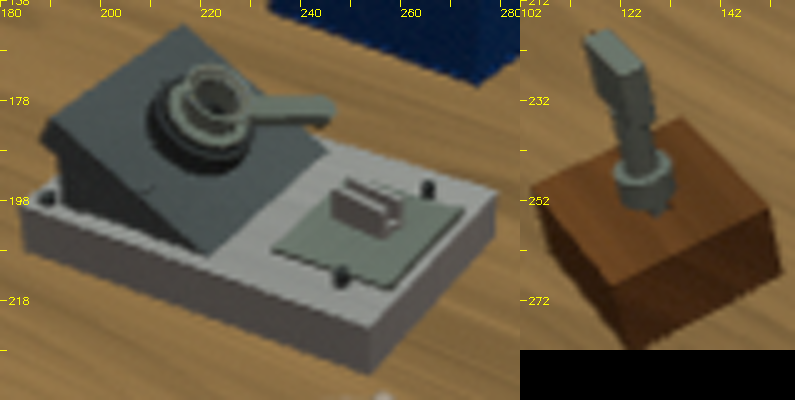

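```bash
cat > h.py <<'E'
import numpy as np
from scipy.spatial.transform import Rotation as R
from scipy.optimize import least_squares
C={"top":(50.0331484,249.0036,185.0408,[0.37869278,-0.00386762,1.15237507],[11.8196876,.0706175,-92.9745877]),
"scene":(56.5529335,256.729,193.4409,[1.03254523,-.621922,.55746397],[57.20408687,-.63219575,34.38529322])}
def proj(n,P):
    fv,cx,cy,p,o=C[n]; f=192/np.tan(np.radians(fv/2))
    q=R.from_euler('xyz',o,degrees=True).inv().apply(np.atleast_2d(P)-p)
    return np.c_[cx+f*q[:,0]/-q[:,2],cy-f*q[:,1]/-q[:,2]]
def tri(t,s,x0=(.5,0,.05)):
    r=least_squares(lambda P:np.r_[proj("top",P)[0]-t,proj("scene",P)[0]-s],x0); return r.x,r.fun
def onz(n,uv,z): return least_squares(lambda p:proj(n,[*p,z])[0]-uv,[.5,0]).x
E
python3 - <<'E'
from h import *
np.set_printoptions(precision=4,suppress=True)
Tp={"b":[((-107.5,-70,30),(214.7,181.3)),((-107.5,70,30),(264.2,174.7)),((107.5,70,30),(275.3,251.2)),((107.5,-70,30),(225,258.5)),((-20,60,30),(265.8,210)),((75,-60,85),(227,249.7)),((75,60,85),(271.3,244.2))],
"k":[((-35,-40,0),(225.8,181.7)),((-35,40,0),(253.7,177.8)),((35,40,0),(256.8,201.7)),((35,-40,0),(229.2,206)),((-10,-46,5),(224.5,190.3)),((-10,46,5),(257.2,185.8))]}
Sp={"b":[((-107.5,70,30),(253.6,223.6)),((-107.5,-70,30),(279.4,196.4)),((107.5,70,30),(184,200.4)),((-107.5,70,0),(254,232.6)),((107.5,70,0),(184.4,208)),((-20,60,30),(222.4,208.8)),((-20,-60,30),(245.6,188.4)),((75,-60,85),(216.4,163)),((75,60,85),(189.6,182.4))],
"k":[((35,40,0),(234.4,207.6)),((-35,40,0),(258.6,215.6)),((-35,-40,0),(272.8,199.6)),((-10,-46,5),(265.6,194.4)),((-10,46,5),(248.4,211.6))]}
def W(p,q,br): 
    q=np.array(q)/1000+([p[3],0,.033] if br else 0)
    return R.from_euler('z',p[2]).apply(q)+[p[0],p[1],0]
def res(p):
    o=[]
    for n,D in(("top",Tp),("scene",Sp)):
        for k in "bk": o.append((proj(n,W(p,[a for a,_ in D[k]],k=="k"))-[b for _,b in D[k]]).ravel())
    return np.concatenate(o)
r=least_squares(res,[.5,0,np.pi,-.06],loss='soft_l1')
print("jig",r.x,np.degrees(r.x[2]));print(res(r.x).reshape(-1,2))
Rj=R.from_euler('z',r.x[2])
for nm,t,s in(("rim",(245.5,221.7),(222.8,177.6)),("tip",(222.2,215.8),(245,180)),("offtop",(239.7,192.7),(253.4,197.4)),("keytop",(365.6,222.6),(120.6,222.2))):
    P,e=tri(t,s);print(nm,P,e,"jig:",Rj.inv().apply(P-[r.x[0],r.x[1],0]))
Tr=[((.04,.035),(346.7,209.8)),((.04,-.035),(371.9,213.6)),((-.04,-.035),(368.3,242)),((-.04,.035),(342.4,238.7))]
Sr=[((.04,.035),(134.4,235.6)),((.04,-.035),(151.6,253.6)),((-.04,-.035),(120.4,269)),((-.04,.035),(105.4,249))]
def rr(p):
    f=lambda D:R.from_euler('z',p[2]).apply([[*a,p[3]] for a,_ in D])+[p[0],p[1],0]
    return np.r_[(proj("top",f(Tr))-[b for _,b in Tr]).ravel(),(proj("scene",f(Sr))-[b for _,b in Sr]).ravel()]
q=least_squares(rr,[.5,-.3,0,.04]);print("rest",q.x,np.degrees(q.x[2]));print(q.fun.reshape(-1,2))
z=.11; c=[onz("top",u,z) for u in((365.66,215.7),(364.9,229.5))];print("paddle dir",np.degrees(np.arctan2(*(c[0]-c[1])[::-1])),np.mean(c,0))
c=[onz("top",(210+a/6,170+b/6),.051) for a,b in((180,97),(175,175))];print("off dir",np.degrees(np.arctan2(*(c[0]-c[1])[::-1])),np.mean(c,0))
print("bin",onz("top",(136.7,248.7),.08))
E
```

```text
jig [ 0.5265  0.0011  3.2419 -0.0706] 185.74657182242098
[[-0.359   0.9177]
 [-0.3382  0.0989]
 [ 1.239   0.3587]
 [ 0.1134  1.0605]
 [-0.4753 -4.1284]
 [-1.0455 -4.0197]
 [ 0.7051 -5.6387]
 [-0.7832 -0.6406]
 [-0.3037 -0.9931]
 [ 0.5013 -0.4308]
 [-0.6256 -0.3734]
 [-0.4747 -0.5636]
 [-0.2556 -1.0168]
 [-1.3388 -0.7207]
 [-1.8899 -1.0175]
 [-2.3289 -1.8325]
 [-1.7906 -0.0298]
 [-1.5874 -0.1909]
 [ 1.6849  1.6144]
 [ 2.0493  0.2091]
 [ 1.8456  0.1245]
 [ 2.4261 -0.1407]
 [-0.9553 -0.3559]
 [-1.0982 -0.3585]
 [-0.8465  0.0243]
 [-0.934   0.0225]
 [-0.8609  0.3264]]
rim [0.5052 0.     0.0834] [-0.0038 -0.0037 -0.0052  0.0008] jig: [ 0.0213 -0.001   0.0834]
tip [0.5291 0.063  0.0536] [-0.4366 -0.4582 -0.6411  0.1129] jig: [-0.0089 -0.0613  0.0536]
offtop [0.5916 0.0135 0.0464] [-0.5679 -0.6085 -0.7769  0.1416] jig: [-0.0661 -0.0058  0.0464]
keytop [ 0.4845 -0.3013  0.1154] [-0.701  -0.4347 -0.6396  0.0156] jig: [0.072  0.2967 0.1154]
rest [ 0.4838 -0.2991  0.6165  0.0342] 35.322268514071865
[[-10.1454  12.5731]
 [-16.0197  -6.9891]
 [  7.0837 -12.5022]
 [ 13.5878   6.926 ]
 [ 16.183    5.4436]
 [ -8.9289   9.5909]
 [-16.7624  -5.6757]
 [  9.0542  -7.8769]]
paddle dir -9.409510092274468 [ 0.484  -0.3037]
off dir -6.311121200251505 [0.5891 0.0123]
bin [0.4504 0.2839]
```

```bash
python3 - <<'E'
from h import *
np.set_printoptions(precision=4,suppress=True)
B=lambda L:[(np.array(a),b) for a,b in L]
base={"top":[((-107.5,-70,30),(214.7,181.3)),((-107.5,70,30),(264.2,174.7)),((107.5,70,30),(275.3,251.2)),((107.5,-70,30),(225,258.5))],
"scene":[((-107.5,70,30),(253.6,223.6)),((-107.5,-70,30),(279.4,196.4)),((107.5,70,30),(184,200.4)),((-107.5,70,0),(254,232.6)),((107.5,70,0),(184.4,208))]}
blk={"top":[((-20,60,30),(265.8,210)),((75,-60,85),(227,249.7)),((75,60,85),(271.3,244.2))],
"scene":[((-20,60,30),(222.4,208.8)),((-20,-60,30),(245.6,188.4)),((75,-60,85),(216.4,163)),((75,60,85),(189.6,182.4))]}
br={"top":[((-35,-40,33),(225.8,181.7)),((-35,40,33),(253.7,177.8)),((35,40,33),(256.8,201.7)),((35,-40,33),(229.2,206)),((-10,-46,38),(224.5,190.3)),((-10,46,38),(257.2,185.8))],
"scene":[((35,40,33),(234.4,207.6)),((-35,40,33),(258.6,215.6)),((-35,-40,33),(272.8,199.6)),((-10,-46,38),(265.6,194.4)),((-10,46,38),(248.4,211.6))]}
def res(p):
    o=[]
    for D,off in((base,p[3]),(blk,0),(br,p[4])):
        for n in D:
            q=np.array([a for a,_ in D[n]])/1000+[off,0,0]
            o.append((proj(n,R.from_euler('z',p[2]).apply(q)+[p[0],p[1],0])-[b for _,b in D[n]]).ravel())
    return np.concatenate(o)
r=least_squares(res,[.5,0,np.pi,-.01,-.06],loss='soft_l1')
print("jig",r.x,np.degrees(r.x[2]));print(res(r.x).reshape(-1,2).T)
p=r.x;Rj=R.from_euler('z',p[2])
for nm,t,s in(("rim",(245.5,221.7),(222.8,177.6)),("tip",(222.2,215.8),(245,180)),("offtop",(239.7,192.7),(253.4,197.4)),("keytop",(365.6,222.6),(120.6,222.2))):
    P,e=tri(t,s);print(nm,P,e,"jig:",Rj.inv().apply(P-[p[0],p[1],0]))
for x in(.02,.025,.03): # rim centre on y=0 line, at any height: print pix
    for h in(.02,.025,.03):
        J=np.array([x,0,0.030+(x+.02)*np.tan(np.pi/6)])+h*np.array([-.5,0,.866])
        Wp=Rj.apply(J)+[p[0],p[1],0]; print(x,h,J,Wp,proj("top",Wp)[0],proj("scene",Wp)[0])
Tr=[((.04,.035),(346.7,209.8)),((.04,-.035),(371.9,213.6)),((-.04,-.035),(368.3,242)),((-.04,.035),(342.4,238.7))]
Sr=[((-.04,.035),(134.4,235.6)),((.04,.035),(151.6,253.6)),((.04,-.035),(120.4,269)),((-.04,-.035),(105.4,249))]
def rr(p):
    f=lambda D:R.from_euler('z',p[2]).apply([[*a,p[3]] for a,_ in D])+[p[0],p[1],0]
    return np.r_[(proj("top",f(Tr))-[b for _,b in Tr]).ravel(),(proj("scene",f(Sr))-[b for _,b in Sr]).ravel()]
q=least_squares(rr,[.5,-.3,0,.04]);print("rest",q.x,np.degrees(q.x[2]));print(q.fun.reshape(-1,2).T)
E
```

```text
jig [ 0.5173  0.0011  3.2351 -0.0129 -0.0797] 185.35733908002135
[[-0.575  -0.5372  0.4902 -0.6578 -0.1558 -0.4843 -0.9973 -0.6295 -0.278
  -0.1814 -1.0957  0.7842 -1.3089 -0.5288 -0.4653 -0.2344 -0.8236 -0.3159
   0.3186 -0.8378 -0.5783 -0.3261 -0.9368 -1.1856 -0.7475 -0.7936 -0.9259]
 [-0.5332 -1.0148 -0.7629 -0.4252 -0.3254 -0.605  -1.7698  0.3721 -0.1275
  -0.7007 -0.5491 -1.8767  0.3977 -0.7281 -0.7967 -1.3256 -0.7244 -0.8889
  -0.2987 -0.4339 -0.6538 -0.8881 -0.4962 -0.4092  0.0364  0.0085  0.237 ]]
rim [0.5052 0.     0.0834] [-0.0038 -0.0037 -0.0052  0.0008] jig: [ 0.0122 -0.0001  0.0834]
tip [0.5291 0.063  0.0536] [-0.4366 -0.4582 -0.6411  0.1129] jig: [-0.0176 -0.0605  0.0536]
offtop [0.5916 0.0135 0.0464] [-0.5679 -0.6085 -0.7769  0.1416] jig: [-0.0752 -0.0054  0.0464]
keytop [ 0.4845 -0.3013  0.1154] [-0.701  -0.4347 -0.6396  0.0156] jig: [0.0609 0.298  0.1154]
0.02 0.02 [0.01   0.     0.0704] [0.5073 0.0001 0.0704] [245.467  221.4652] [223.6503 182.067 ]
0.02 0.025 [0.0075 0.     0.0747] [0.5098 0.0004 0.0747] [245.3149 220.3325] [224.3799 180.9027]
0.02 0.03 [0.005  0.  
[... 156 characters left out ...]
22.0262 180.6437]
0.025 0.025 [0.0125 0.     0.0776] [ 0.5048 -0.0001  0.0776] [245.577 222.081] [222.7496 179.4748]
0.025 0.03 [0.01  0.    0.082] [0.5073 0.0001 0.082 ] [245.4243 220.9424] [223.4782 178.2976]
0.03 0.02 [0.02   0.     0.0762] [ 0.4974 -0.0008  0.0762] [245.9923 224.9707] [220.4037 179.2217]
0.03 0.025 [0.0175 0.     0.0805] [ 0.4999 -0.0006  0.0805] [245.841 223.842] [221.121  178.0483]
0.03 0.03 [0.015  0.     0.0848] [ 0.5024 -0.0003  0.0848] [245.6886 222.7055] [221.8434 176.8666]
rest [ 0.4846 -0.3005 -0.2322  0.0368] -13.302583236188024
[[-0.911  -0.6546 -0.607  -0.5242 -0.2126 -0.0608 -0.4023 -1.6273]
 [-0.9145 -0.1646  0.4806 -0.9047 -0.1849 -0.1438  0.2234  0.2309]]
```

```bash
cat >> h.py <<'E'
def delta(pos,rot,o=None):
    "rotvec (deg) and shift in the tool's present axes, and shift in target axes"
    from station import arm, status, read_camera
    s=status.observe(); T=R.from_euler('xyz',s['orientation'],degrees=True)
    d=np.array(pos)-s['eef_pos']
    print("rot",(T.inv()*rot).as_rotvec(degrees=True).round(2),"now-axes",T.inv().apply(d).round(4),"target-axes",rot.inv().apply(d).round(4),"F",s['wrist_force'].round(1),"q",s['qpos'].round(1))
down=lambda yaw:R.from_euler('xyz',[180,0,yaw],degrees=True)
E
python3 - <<'E'
from h import *
np.set_printoptions(precision=4,suppress=True)
h=np.array([.55,.55])
for nm,t,s in(("rim",(245.5,221.7),(222.8,177.6)),("tip",(222.2,215.8),(245,180)),("offtop",(239.7,192.7),(253.4,197.4)),("keytop",(365.6,222.6),(120.6,222.2))):
    P,e=tri(t-h,s-h);print(nm,P,e)
print(onz("top",np.array([239.7,192.7])-h,.051),onz("scene",np.array([253.4,197.4])-h,.051))
print(onz("top",np.array([365.6,222.6])-h,.118),onz("scene",np.array([120.6,222.2])-h,.118))
delta([.590,.0125,.12],down(-6))
E
```

```text
rim [0.5053 0.0003 0.0853] [ 0.4407  0.4245  0.6093 -0.0918]
tip [0.5292 0.0632 0.0556] [-0.0221 -0.0232 -0.0325  0.0057]
offtop [0.5915 0.0138 0.0482] [-0.138  -0.1479 -0.189   0.0345]
keytop [ 0.4848 -0.3011  0.1168] [-0.0784 -0.0486 -0.0715  0.0017]
[0.5906 0.0134] [0.5942 0.0107]
[ 0.4845 -0.3009] [ 0.4863 -0.3018]
rot [-0.08  0.02 21.23] now-axes [ 0.5725 -0.4564  0.1112] target-axes [ 0.3684 -0.6329  0.1105] F [ 0.5 -0.4  1. ] q [-74.8  18.   -2.7  69.3   0.   90. ]
```

The rows are not in the units I measure in: shifts go in shares of 0.75 m and turns go in shares of 180 degrees. I convert before sending: -0.052 m is -0.0693, 0.03 m is 0.04, 10.6 degrees is 0.0589.

```bash
python3 jog.py '[{"rz":0.0589, "jaw":0.05}, {"rz":0.0589, "jaw":0.05}, {"sx":0.04, "sy":-0.0693, "jaw":0.05}, {"sx":0.04, "sy":-0.0693, "jaw":0.05}, {"sx":0.04, "sy":-0.0693, "jaw":0.05}, {"sx":0.04, "sy":-0.0693, "jaw":0.05}, {"sx":0.04, "sy":-0.0693, "jaw":0.05}, {"sx":0.04, "sy":-0.0693, "jaw":0.05}, {"sx":0.04, "sy":-0.0693, "jaw":0.05}, {"sx":0.04, "sy":-0.0693, "jaw":0.05}]' 20
python3 jog.py '[{"sx":0.04, "sy":-0.0693, "jaw":0.05}, {"sx":0.04, "sy":-0.0693, "jaw":0.05}, {"sx":0.04, "sy":-0.0693, "jaw":0.05}, {"sx":0.0267, "sy":-0.04, "sz":0.0267, "jaw":0.05}, {"jaw":0.05}, {"jaw":0.05}]'
python3 -c "
from h import *
delta([.5915,.0135,.12],down(-6))"
```

```text
time_s: 1.35
eef_pos: [0.4403, -0.1884, 0.2312]
orientation: [180.0, 0.0, -6.0]
wrist_force: [1.2, -0.5, -0.6]
gripper_width: 0.0501
gripper_force: 0.0
time_s: 2.1
eef_pos: [0.5656, -0.0365, 0.2114]
orientation: [-179.0, 0.1, -4.2]
wrist_force: [0.4, -1.2, -0.7]
gripper_width: 0.05
gripper_force: 0.0
rot [-0.97  0.1   1.79] now-axes [ 0.0223 -0.0502  0.0922] target-axes [ 0.0206 -0.0525  0.0914] F [ 0.4 -1.2 -0.7] q [ -4.3  14.9  -9.4  65.8   1.  179.9]
```

```bash
python3 -c "
from h import *
delta([.5915,.0135,.12],down(0))"
```

```text
rot [-0.98  0.05 -4.21] now-axes [ 0.0223 -0.0502  0.0922] target-axes [ 0.0259 -0.05    0.0914] F [ 0.4 -1.2 -0.7] q [ -4.3  14.9  -9.4  65.8   1.  179.9]
```

Scaled: -0.05 m is -0.0667, 0.045 m is 0.06, -4.2 degrees is -0.0233.

```bash
python3 jog.py '[{"rx":-0.0056, "rz":-0.0233, "jaw":0.05}, {"sx":0.0347, "sy":-0.0667, "jaw":0.05}, {"sz":0.06, "jaw":0.05}, {"sz":0.06, "jaw":0.05}, {"jaw":0.05}]'
python3 -c "
from h import *
from station import arm, status, read_camera
import cv2
delta([.5915,.0135,.036],down(0))
a=[read_camera(n)['frame'][:,:,::-1] for n in('scene','top')]
f=lambda i,x,y,w,h:cv2.resize(i[y:y+h,x:x+w],(400,400),interpolation=cv2.INTER_CUBIC)
cv2.imwrite('pics/off1.png',np.hstack([f(a[0],205,140,80,80),f(a[1],200,160,80,80)]))"
```

```text
time_s: 2.72
eef_pos: [0.589, 0.0072, 0.1191]
orientation: [-179.7, 0.3, 0.5]
wrist_force: [-0.0, -1.3, 0.9]
gripper_width: 0.05
gripper_force: 0.0
rot [-0.3   0.34  0.54] now-axes [ 0.003  -0.0058  0.0831] target-axes [ 0.0025 -0.0063  0.0831] F [-0.  -1.3  0.9] q [  0.5  20.9 -13.7  55.7   0.3 180. ]
```

View pics/off1.png

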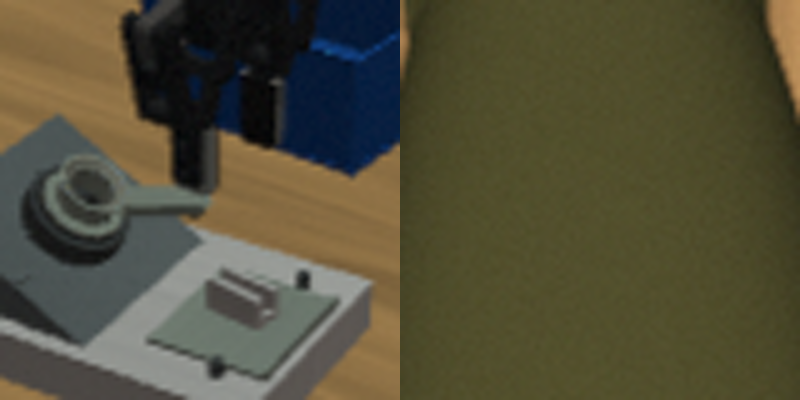

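Scaled: 0.03 m is 0.04, -0.006 m is -0.008, -2.5 degrees is -0.0139.

```bash
python3 jog.py '[{"rz":-0.0139, "sx":0.004, "sy":-0.008, "jaw":0.05}, {"sz":0.04, "jaw":0.05}, {"sz":0.04, "jaw":0.05}, {"jaw":0.05}]'
python3 -c "
from h import *
delta([.5915,.0135,.036],down(3))"
```

```text
time_s: 3.32
eef_pos: [0.5948, 0.0148, 0.0611]
orientation: [-179.7, 0.1, 3.2]
wrist_force: [-0.6, -0.3, 0.3]
gripper_width: 0.0496
gripper_force: 0.0
rot [-0.32  0.07  0.19] now-axes [-0.0033  0.0012  0.0251] target-axes [-0.0033  0.0011  0.0251] F [-0.6 -0.3  0.3] q [  1.2  24.3 -17.   48.8   0.3 178.1]
```

Scaled: 0.015 m is 0.02, 0.01 m is 0.0133.

```bash
python3 jog.py '[{"sx":-0.004, "sy":0.0013, "sz":0.02, "jaw":0.05}, {"sz":0.0133, "jaw":0.05}, {"jaw":0.05}, {"jaw":0.0}, {"jaw":0.0}, {"jaw":0.0}, {"jaw":0.0}, {"jaw":0.0}]' 25
```

```text
time_s: 4.32
eef_pos: [0.5931, 0.0136, 0.0371]
orientation: [-179.7, -0.1, 3.1]
wrist_force: [0.7, -0.3, 5.7]
gripper_width: 0.0173
gripper_force: 27.5
```

Scaled: -0.05 m is -0.0667, -0.047 m is -0.0627.

```bash
python3 jog.py '[{"sz":-0.0667, "jaw":0}, {"sz":-0.0667, "jaw":0}, {"sz":-0.0667, "jaw":0}, {"sx":-0.028, "sy":-0.0613, "jaw":0}, {"sx":-0.028, "sy":-0.0613, "jaw":0}, {"sx":-0.028, "sy":-0.0613, "jaw":0}, {"sx":-0.028, "sy":-0.0613, "jaw":0}, {"sx":-0.0293, "sy":-0.0627, "jaw":0}, {"sx":-0.0293, "sy":-0.0627, "jaw":0}, {"jaw":0}]'
python3 -c "
from h import *
delta([.451,.285,.06],down(5))
print(proj('top',[[.451,.285,.08]]))"
```

```text
time_s: 5.58
eef_pos: [0.4497, 0.1485, 0.1994]
orientation: [-173.4, 0.1, 13.7]
wrist_force: [0.6, -0.4, -0.3]
gripper_width: 0.0173
gripper_force: 26.8
rot [-6.61  0.61  8.69] now-axes [ 0.0338 -0.1153  0.1537] target-axes [ 0.0132 -0.1358  0.1394] F [ 0.6 -0.4 -0.3] q [ 13.6   5.4 -22.9  61.9   6.6 179.9]
[[136.27043336 248.48740327]]
```

Scaled: -10 degrees is -0.0556.

```bash
python3 jog.py '[{"rx":-0.0122, "rz":-0.0556, "jaw":0}, {"rx":-0.0122, "rz":-0.0556, "jaw":0}, {"rx":-0.0122, "rz":-0.0556, "jaw":0}, {"jaw":0}]'
python3 -c "
from h import *
delta([.451,.285,.06],down(45))"
```

```text
time_s: 6.08
eef_pos: [0.4514, 0.1482, 0.1992]
orientation: [179.5, -1.6, 43.5]
wrist_force: [1.1, 0.3, -0.3]
gripper_width: 0.0175
gripper_force: 26.8
rot [ 0.55 -1.55 -1.53] now-axes [ 0.09   -0.1009  0.1408] target-axes [ 0.0965 -0.097   0.1392] F [ 1.1  0.3 -0.3] q [ 18.    4.1 -24.   60.2   0.2 154.6]
```

Scaled: 0.045 m is 0.06, -0.0325 m is -0.0433, -1.5 degrees is -0.0083.

```bash
python3 jog.py '[{"rx":0.0028, "ry":-0.0083, "rz":-0.0083, "jaw":0}, {"sx":0.0427, "sy":-0.0433, "jaw":0}, {"sx":0.0427, "sy":-0.0433, "jaw":0}, {"sx":0.0427, "sy":-0.0433, "jaw":0}, {"sz":0.06, "jaw":0}, {"sz":0.06, "jaw":0}, {"sz":0.06, "jaw":0}, {"jaw":0}]'
python3 jog.py '[{"jaw":0.04}, {"jaw":0.04}, {"jaw":0.04}, {"sz":-0.0667, "jaw":0.04}, {"sz":-0.0667, "jaw":0.04}, {"sz":-0.0667, "jaw":0.04}, {"jaw":0.04}]'
python3 -c "
from h import *
delta([.4848,-.301,.21],down(-11));delta([.4848,-.301,.21],down(169))"
```

```text
time_s: 7.08
eef_pos: [0.4479, 0.283, 0.0612]
orientation: [-179.9, 0.4, 45.0]
wrist_force: [-0.3, -0.1, -0.6]
gripper_width: 0.0173
gripper_force: 26.8
time_s: 7.95
eef_pos: [0.4528, 0.2867, 0.22]
orientation: [179.8, -0.6, 45.0]
wrist_force: [0.1, 0.4, -0.9]
gripper_width: 0.0401
gripper_force: 0.0
rot [-0.13 -0.64 56.05] now-axes [-0.3934  0.4378  0.0072] target-axes [0.1436 0.5708 0.01  ] F [ 0.1  0.4 -0.9] q [ 32.4  10.8 -13.5  65.1  -0.  167.3]
rot [   0.75   -0.16 -123.95] now-axes [-0.3934  0.4378  0.0072] target-axes [-0.1436 -0.5708  0.01  ] F [ 0.1  0.4 -0.9] q [ 32.4  10.8 -13.5  65.1  -0.  167.3]
```

Scaled: -10.4 degrees is -0.0578.

```bash
python3 jog.py '[{"rz":-0.0578, "jaw":0.05}, {"rz":-0.0578, "jaw":0.05}, {"rz":-0.0578, "jaw":0.05}, {"rz":-0.0578, "jaw":0.05}, {"rz":-0.0578, "jaw":0.05}, {"rz":-0.0578, "jaw":0.05}, {"rz":-0.0578, "jaw":0.05}, {"rz":-0.0578, "jaw":0.05}, {"rz":-0.0578, "jaw":0.05}, {"rz":-0.0578, "jaw":0.05}]' 60
python3 jog.py '[{"rz":-0.0556, "jaw":0.05}, {"rz":-0.0556, "jaw":0.05}, {"jaw":0.05}]'
python3 -c "
from h import *
delta([.4848,-.301,.21],down(169))"
```

```text
time_s: 9.2
eef_pos: [0.4497, 0.2847, 0.2141]
orientation: [180.0, 0.1, 149.4]
wrist_force: [0.5, 0.8, -0.2]
gripper_width: 0.0498
gripper_force: 0.0
time_s: 9.57
eef_pos: [0.4498, 0.2848, 0.2142]
orientation: [180.0, 0.1, 168.9]
wrist_force: [0.4, 0.0, 0.1]
gripper_width: 0.05
gripper_force: 0.0
rot [ 0.01  0.07 -0.06] now-axes [-0.1467 -0.5682  0.0042] target-axes [-0.1461 -0.5683  0.0042] F [0.4 0.  0.1] q [ 32.4  11.1 -13.9  65.   -0.   43.4]
```

Scaled: -0.0568 m is -0.0757, -0.0146 m is -0.0195.

```bash
python3 jog.py '[{"sx":-0.0195, "sy":-0.0757, "jaw":0.05}, {"sx":-0.0195, "sy":-0.0757, "jaw":0.05}, {"sx":-0.0195, "sy":-0.0757, "jaw":0.05}, {"sx":-0.0195, "sy":-0.0757, "jaw":0.05}, {"sx":-0.0195, "sy":-0.0757, "jaw":0.05}, {"sx":-0.0195, "sy":-0.0757, "jaw":0.05}, {"sx":-0.0195, "sy":-0.0757, "jaw":0.05}, {"sx":-0.0195, "sy":-0.0757, "jaw":0.05}, {"sx":-0.0195, "sy":-0.0757, "jaw":0.05}, {"sx":-0.0195, "sy":-0.0757, "jaw":0.05}]'
python3 jog.py '[{"jaw":0.05}, {"jaw":0.05}]'
python3 -c "
from h import *
from station import arm, status, read_camera
import cv2
delta([.4848,-.301,.084],down(169))
a=read_camera('scene')['frame'][:,:,::-1];b=read_camera('top')['frame'][:,:,::-1]
cv2.imwrite('/tmp/s1.png',a);cv2.imwrite('/tmp/t1.png',b)
f=lambda i,x,y,w,h:cv2.resize(i[y:y+h,x:x+w],(400,400),interpolation=cv2.INTER_CUBIC)
cv2.imwrite('pics/lock1.png',np.hstack([f(a,200,155,50,50),f(b,215,195,50,50)]))"
```

```text
time_s: 10.82
eef_pos: [0.4853, -0.3024, 0.2144]
orientation: [180.0, 0.1, 168.8]
wrist_force: [1.5, -0.0, -1.1]
gripper_width: 0.0499
gripper_force: 0.0
time_s: 11.08
eef_pos: [0.4851, -0.3002, 0.214]
orientation: [179.9, 0.0, 168.9]
wrist_force: [-0.7, -0.1, 0.5]
gripper_width: 0.05
gripper_force: 0.0
rot [ 0.07  0.03 -0.11] now-axes [ 0.0002 -0.001   0.13  ] target-axes [ 1.0e-04 -9.0e-04  1.3e-01] F [-0.7 -0.1  0.5] q [-31.8  15.2  -8.7  66.1   0.1 -20.7]
```

View pics/lock1.png

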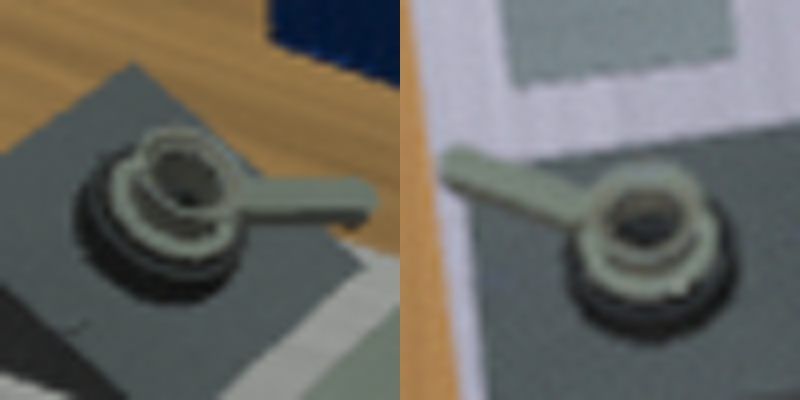

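```bash
python3 - <<'E'
from h import *
import cv2
P,e=tri((245.06,221.06),(223.06,175.8));print(P,e)
psi=np.radians(185.36);Rj=R.from_euler('z',psi)
ax=Rj.apply([-.5,0,.866]);dh=Rj.apply([-.866,0,-.5]);yj=Rj.apply([0,1,0])
t=np.linspace(0,2*np.pi,90)
out=[]
for n,fn,x,y in(("scene","/tmp/s1.png",200,155),("top","/tmp/t1.png",215,195)):
    i=cv2.resize(cv2.imread(fn)[y:y+50,x:x+50],(400,400),interpolation=cv2.INTER_CUBIC)
    for r,d,c in((.0205,0,(0,0,255)),(.0165,0,(0,255,255)),(.0125,-.004,(0,255,0))):
        Q=P+d*ax+r*(np.cos(t)[:,None]*dh+np.sin(t)[:,None]*yj)
        u=((proj(n,Q)-[x,y]+.5)*8).astype(int); cv2.polylines(i,[u],True,c,1)
    a=0.985
    F=P-.012*ax+.078*(np.cos(a)*dh-np.sin(a)*yj)
    G=P-.012*ax+.02*(np.cos(a)*dh-np.sin(a)*yj)
    u=((proj(n,[F,G])-[x,y]+.5)*8).astype(int);cv2.line(i,u[0].tolist(),u[1].tolist(),(255,0,255),1)
    out.append(i)
cv2.imwrite('pics/ov.png',np.hstack(out))
print(ax,dh)
E
```

```text
[0.50604709 0.0008639  0.08879969] [ 0.07884717  0.07609874  0.10923621 -0.01652763]
[0.49781371 0.04670663 0.866     ] [ 0.86221335  0.08089588 -0.5       ]
```

View pics/ov.png

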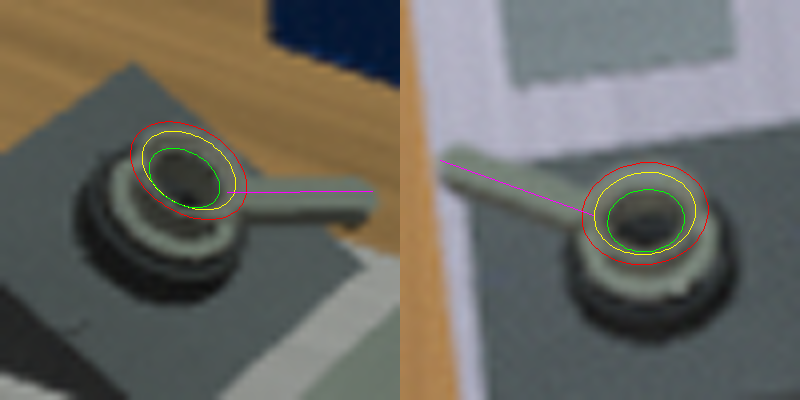

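Scaled: 0.05 m is 0.0667, 0.03 m is 0.04.

```bash
python3 jog.py '[{"sy":-0.0013, "sz":0.0667, "jaw":0.05}, {"sz":0.0667, "jaw":0.05}, {"sz":0.04, "jaw":0.05}, {"jaw":0.05}, {"jaw":0.05}]'
python3 -c "
from h import *
delta([.4848,-.301,.084],down(169))"
```

```text
time_s: 11.8
eef_pos: [0.4866, -0.3011, 0.086]
orientation: [-180.0, 0.2, 169.1]
wrist_force: [1.1, 0.2, 0.4]
gripper_width: 0.0501
gripper_force: 0.0
rot [-0.01  0.18  0.1 ] now-axes [ 0.0018 -0.0002  0.002 ] target-axes [ 0.0018 -0.0002  0.002 ] F [1.1 0.2 0.4] q [-31.8  20.5 -19.1  50.3   0.1 -20.9]
```

The rows are not in the units I measure in: shifts go in shares of 0.75 m and turns go in shares of 180 degrees. I convert before sending: -0.05 m is -0.0667, -0.03 m is -0.04.

```bash
python3 jog.py '[{"sx":0.0013, "sz":0.0013, "jaw":0.05}, {"jaw":0}, {"jaw":0}, {"jaw":0}, {"jaw":0}, {"jaw":0}, {"jaw":0}, {"sz":-0.0267, "jaw":0}, {"sz":-0.04, "jaw":0}, {"sz":-0.0667, "jaw":0}]' 80
python3 jog.py '[{"sz":-0.0667, "jaw":0}, {"jaw":0}]'
python3 -c "
from h import *
from station import arm, status, read_camera
import cv2
a=read_camera('scene')['frame'][:,:,::-1]
s=status.observe();T=R.from_euler('xyz',s['orientation'],degrees=True)
cv2.imwrite('/tmp/s2.png',a)
K=T.apply([[x,y,z] for x in(-.011,.011) for y in(-.003,.003) for z in(.054,)]+[[0,0,-.034],[0,0,.056]])+s['eef_pos']
u=proj('scene',K);print(u)
c=u[-1].astype(int);x,y=c[0]-30,c[1]-45
i=cv2.resize(a[y:y+60,x:x+60],(480,480),interpolation=cv2.INTER_CUBIC)
for p in u: cv2.circle(i,tuple(((p-[x,y]+.5)*8).astype(int).tolist()),3,(0,0,255),1)
cv2.imwrite('pics/key2.png',i)
"
```

```text
time_s: 13.05
eef_pos: [0.4828, -0.3004, 0.1824]
orientation: [179.9, -0.2, 169.0]
wrist_force: [0.6, -1.3, -1.2]
gripper_width: 0.011
gripper_force: 77.8
time_s: 13.3
eef_pos: [0.4865, -0.3027, 0.2376]
orientation: [-179.9, 0.5, 169.0]
wrist_force: [-0.3, 0.5, -2.1]
gripper_width: 0.011
gripper_force: 77.9
[[114.4461773  198.19094794]
 [117.43764216 196.98830771]
 [109.14158493 193.67768574]
 [112.10374752 192.52112951]
 [102.99368408 153.87959826]
 [113.47750589 196.19668246]]
```

View pics/key2.png

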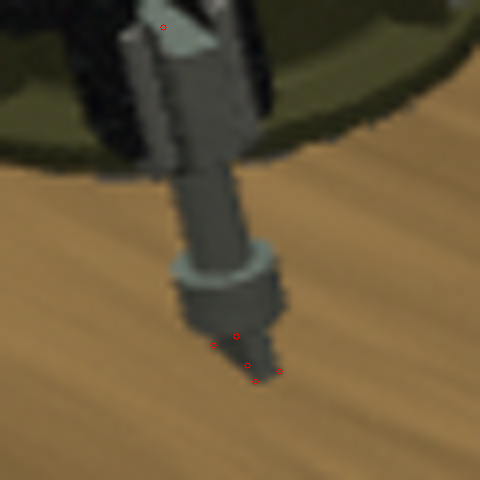

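```bash
cat >> h.py <<'E'
P=np.array([.5058,.0007,.0870])
_Rj=R.from_euler('z',np.radians(185.36))
ax=_Rj.apply([-.5,0,.8660254]);dh=_Rj.apply([-.8660254,0,-.5]);yj=_Rj.apply([0,1,0])
def lockrot(a):
    x=-(np.cos(a)*dh-np.sin(a)*yj); z=-ax
    return R.from_matrix(np.c_[x,np.cross(z,x),z])
def st():
    "depth of tip below rim (mm), lateral of tip along dh,yj (mm), tilt, angle a, force in dh,yj,ax"
    from station import arm, status, read_camera
    s=status.observe();T=R.from_euler('xyz',s['orientation'],degrees=True);M=T.as_matrix()
    t=s['eef_pos']+.056*M[:,2]-P; x=-M[:,0]
    print("depth %.1f lat dh %.1f yj %.1f a %.3f tilt %.2f"%(-1e3*t@ax,1e3*t@dh,1e3*t@yj,np.arctan2(-x@yj,x@dh),np.degrees(np.arccos(-M[:,2]@ax))),
      "F dh %.1f yj %.1f ax %.1f"%tuple(s['wrist_force']@v for v in(dh,yj,ax)),"Mz %.3f"%(s['torque']@ax),"w %.4f"%s['gripper_width'],"t",s['time_s'],"q",s['qpos'].round(0),
      "tool-axes of dh,yj",T.inv().apply([dh,yj]).round(2).tolist())
E
python3 -c "
from h import *
delta(P+ax*.086,lockrot(1.2))"
```

```text
rot [-14.76  29.68 -82.96] now-axes [-0.0036  0.3131  0.0733] target-axes [-3.211e-01  2.000e-04  1.780e-02] F [-0.3  0.8 -1.7] q [-31.9  14.6  -6.7  68.4   0.1 -21. ]
```

Scaled: -9.22 degrees is -0.0512.

```bash
python3 jog.py '[{"rx":-0.0091, "ry":0.0183, "rz":-0.0512, "jaw":0}, {"rx":-0.0091, "ry":0.0183, "rz":-0.0512, "jaw":0}, {"rx":-0.0091, "ry":0.0183, "rz":-0.0512, "jaw":0}, {"rx":-0.0091, "ry":0.0183, "rz":-0.0512, "jaw":0}, {"rx":-0.0091, "ry":0.0183, "rz":-0.0512, "jaw":0}, {"rx":-0.0091, "ry":0.0183, "rz":-0.0512, "jaw":0}, {"rx":-0.0091, "ry":0.0183, "rz":-0.0512, "jaw":0}, {"rx":-0.0091, "ry":0.0183, "rz":-0.0512, "jaw":0}, {"rx":-0.0091, "ry":0.0183, "rz":-0.0512, "jaw":0}, {"jaw":0}]'
python3 -c "
from h import *
delta(P+ax*.086,lockrot(1.2))"
```

```text
time_s: 14.6
eef_pos: [0.4842, -0.3, 0.2306]
orientation: [151.3, -10.3, -103.1]
wrist_force: [-0.2, -0.7, -2.0]
gripper_width: 0.011
gripper_force: 77.9
rot [0.41 0.05 0.14] now-axes [-0.3188 -0.      0.0138] target-axes [-0.3188  0.0008  0.0136] F [-0.2 -0.7 -2. ] q [-23.7  38.9  22.1 100.4 -14.  -94.5]
```

Scaled: -0.04 m is -0.0533, -0.039 m is -0.052.

```bash
python3 jog.py '[{"sx":-0.0533, "jaw":0}, {"sx":-0.0533, "jaw":0}, {"sx":-0.0533, "jaw":0}, {"sx":-0.0533, "jaw":0}, {"sx":-0.0533, "jaw":0}, {"sx":-0.0533, "jaw":0}, {"sx":-0.0533, "jaw":0}, {"sx":-0.052, "jaw":0}, {"jaw":0}, {"jaw":0}]'
python3 -c "
from h import *
delta(P+ax*.066,lockrot(1.2));st()"
```

```text
time_s: 15.85
eef_pos: [0.5556, 0.0036, 0.1757]
orientation: [151.5, -10.4, -103.3]
wrist_force: [-0.9, -0.8, -1.2]
gripper_width: 0.011
gripper_force: 77.9
rot [ 0.21  0.02 -0.03] now-axes [-0.002  -0.0006  0.0357] target-axes [-0.002  -0.0004  0.0357] F [-0.9 -0.8 -1.2] q [  1.5  42.3  20.5  98.4  -1.9 -72.1]
depth -45.7 lat dh -1.3 yj 1.6 a 1.199 tilt 0.21 F dh -0.2 yj 0.7 ax -1.5 Mz -0.016 w 0.0110 t 15.85 q [  1.  42.  21.  98.  -2. -72.] tool-axes of dh,yj [[-0.36, -0.93, -0.0], [0.93, -0.36, -0.0]]
```

Scaled: 0.02 m is 0.0267, 0.016 m is 0.0213.

```bash
python3 jog.py '[{"sx":-0.0027, "sz":0.0267, "jaw":0}, {"sz":0.0213, "jaw":0}, {"jaw":0}, {"jaw":0}]'
python3 -c "
from h import *
from station import arm, status, read_camera
import cv2
st()
s=status.observe();T=R.from_euler('xyz',s['orientation'],degrees=True)
t=np.linspace(0,2*np.pi,60)
a=read_camera('scene')['frame'][:,:,::-1];x,y=195,140
i=cv2.resize(a[y:y+60,x:x+60],(600,600),interpolation=cv2.INTER_CUBIC)
Q=P+.0205*(np.cos(t)[:,None]*dh+np.sin(t)[:,None]*yj)
cc=T.apply([.0117*np.array([np.cos(b),np.sin(b),0])+[0,0,.042] for b in t])+s['eef_pos']
for q,c in((Q,(0,0,255)),(cc,(0,255,255)),(T.apply([[sx*.011,sy*.003,.056] for sx,sy in((1,1),(1,-1),(-1,-1),(-1,1))])+s['eef_pos'],(0,255,0))):
    cv2.polylines(i,[((proj('scene',q)-[x,y]+.5)*10).astype(int)],True,c,1)
cv2.imwrite('pics/ins1.png',i)"
```

```text
time_s: 16.35
eef_pos: [0.5387, 0.0037, 0.1452]
orientation: [151.6, -10.4, -103.3]
wrist_force: [0.6, -0.7, -0.5]
gripper_width: 0.0107
gripper_force: 78.0
depth -10.9 lat dh -0.6 yj -0.1 a 1.200 tilt 0.17 F dh 0.7 yj 0.8 ax -0.1 Mz -0.013 w 0.0107 t 16.35 q [  2.  41.  14.  93.  -2. -72.] tool-axes of dh,yj [[-0.36, -0.93, -0.0], [0.93, -0.36, -0.0]]
```

View pics/ins1.png

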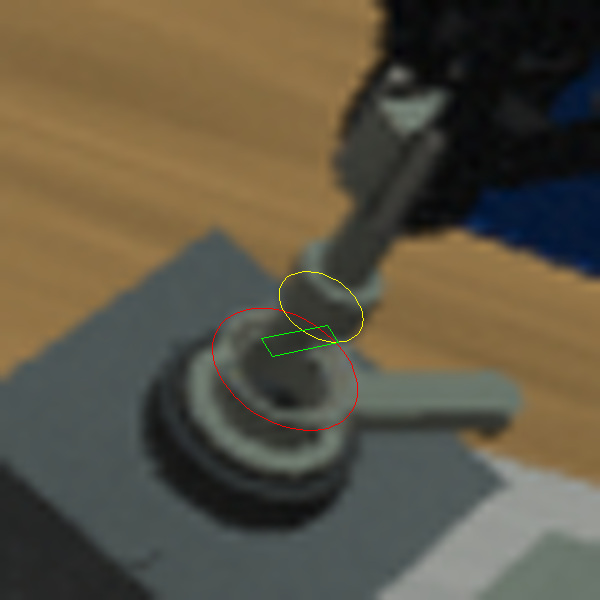

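Scaled: 0.01 m is 0.0133, 0.006 m is 0.008.

```bash
python3 jog.py '[{"sz":0.0133, "jaw":0}, {"sz":0.008, "jaw":0}, {"jaw":0}]' >/dev/null; python3 -c "
from h import *
st()"; python3 jog.py '[{"sz":0.004, "jaw":0}, {"sz":0.004, "jaw":0}, {"jaw":0}]'>/dev/null;  python3 -c "
from h import *
st()"
```

```text
depth 6.6 lat dh -0.9 yj -0.6 a 1.201 tilt 0.24 F dh 0.9 yj 1.6 ax -3.0 Mz 0.016 w 0.0110 t 16.775 q [  2.  41.  12.  91.  -2. -72.] tool-axes of dh,yj [[-0.36, -0.93, -0.0], [0.93, -0.36, -0.0]]
depth 11.9 lat dh -0.5 yj -0.7 a 1.201 tilt 0.17 F dh 1.8 yj 0.8 ax -2.4 Mz 0.043 w 0.0109 t 17.15 q [  2.  41.  11.  90.  -2. -72.] tool-axes of dh,yj [[-0.36, -0.93, -0.0], [0.93, -0.36, -0.0]]
```

```bash
for k in 1 2; do python3 jog.py '[{"sz":0.0027, "jaw":0}, {"sz":0.0027, "jaw":0}, {"jaw":0}]' >/dev/null; python3 -c "
from h import *
st()"; done
```

```text
depth 15.0 lat dh -0.1 yj -0.6 a 1.201 tilt 0.08 F dh 1.6 yj 2.2 ax 4.7 Mz 0.040 w 0.0108 t 17.525 q [  2.  40.  10.  90.  -2. -72.] tool-axes of dh,yj [[-0.36, -0.93, -0.0], [0.93, -0.36, -0.0]]
depth 19.6 lat dh 0.4 yj -0.1 a 1.201 tilt 0.04 F dh 4.5 yj 5.0 ax 1.3 Mz -0.006 w 0.0109 t 17.9 q [  1.  40.  10.  89.  -2. -72.] tool-axes of dh,yj [[-0.36, -0.93, -0.0], [0.93, -0.36, -0.0]]
```

```bash
python3 jog.py '[{"sx":0.0004, "sy":-0.0008, "sz":0.0013, "jaw":0}, {"jaw":0}, {"jaw":0}]' >/dev/null; python3 -c "
from h import *
st()";  python3 jog.py '[{"sz":0.0013, "jaw":0}, {"jaw":0}, {"jaw":0}]' >/dev/null; python3 -c "
from h import *
st()"
```

```text
depth 20.8 lat dh 0.4 yj -0.0 a 1.201 tilt 0.12 F dh 3.7 yj 3.5 ax 1.6 Mz -0.004 w 0.0109 t 18.275 q [  1.  41.  10.  89.  -2. -72.] tool-axes of dh,yj [[-0.36, -0.93, -0.0], [0.93, -0.36, -0.0]]
depth 21.8 lat dh 0.4 yj 0.0 a 1.201 tilt 0.12 F dh 3.2 yj 3.4 ax 0.6 Mz -0.028 w 0.0112 t 18.65 q [  1.  40.   9.  89.  -2. -72.] tool-axes of dh,yj [[-0.36, -0.93, -0.0], [0.93, -0.36, -0.0]]
```

Scaled: 0.001 m is 0.0013, -0.0002 m is -0.0003.

```bash
for k in 1 2 3; do python3 jog.py '[{"sx":0.0001, "sy":-0.0003, "sz":0.0013, "jaw":0}, {"jaw":0}, {"jaw":0}]' >/dev/null; python3 -c "
from h import *
st()"|cut -c1-110; done
```

```text
depth 22.9 lat dh 0.4 yj 0.0 a 1.201 tilt 0.14 F dh 3.5 yj 4.1 ax 1.2 Mz -0.009 w 0.0111 t 19.025 q [  1.  40.
depth 23.9 lat dh 0.4 yj 0.1 a 1.201 tilt 0.16 F dh 4.0 yj 4.2 ax 0.3 Mz 0.035 w 0.0110 t 19.4 q [  1.  40.   
depth 24.9 lat dh 0.4 yj 0.1 a 1.201 tilt 0.19 F dh 3.7 yj 3.1 ax 0.1 Mz -0.024 w 0.0112 t 19.775 q [  1.  40.
```

Scaled: 0.0015 m is 0.002.

```bash
for k in 1 2 3; do python3 jog.py '[{"sz":0.002, "jaw":0}, {"jaw":0}, {"jaw":0}]' >/dev/null; python3 -c "
from h import *
st()"|cut -c1-110; done
```

```text
depth 26.3 lat dh 0.4 yj 0.1 a 1.201 tilt 0.18 F dh 3.9 yj 3.4 ax 0.4 Mz -0.012 w 0.0108 t 20.15 q [  1.  40. 
depth 27.8 lat dh 0.3 yj 0.1 a 1.201 tilt 0.18 F dh 4.1 yj 3.5 ax 0.8 Mz -0.085 w 0.0107 t 20.525 q [  1.  40.
depth 29.0 lat dh 0.4 yj 0.1 a 1.201 tilt 0.16 F dh 3.7 yj 4.5 ax 2.3 Mz 0.021 w 0.0111 t 20.9 q [  1.  40.
```

Scaled: 0.001 m is 0.0013.

```bash
for k in 1 2 3; do python3 jog.py '[{"sz":0.0013, "jaw":0}, {"jaw":0}, {"jaw":0}]' >/dev/null; python3 -c "
from h import *
st()"|cut -c1-110; done
```

```text
depth 29.1 lat dh 0.5 yj 0.1 a 1.201 tilt 0.10 F dh 2.7 yj 4.0 ax 5.9 Mz -0.017 w 0.0109 t 21.275 q [  1.  40.
depth 29.2 lat dh 0.6 yj 0.1 a 1.201 tilt 0.08 F dh 0.9 yj 3.5 ax 11.0 Mz 0.016 w 0.0112 t 21.65 q [  1.  40. 
depth 29.2 lat dh 0.7 yj 0.1 a 1.201 tilt 0.11 F dh 0.4 yj 2.7 ax 15.4 Mz 0.002 w 0.0110 t 22.025 q [  1.  40.
```

Scaled: -0.002 m is -0.0027, 5 degrees is 0.0278.

```bash
python3 jog.py '[{"sz":-0.0027, "jaw":0}, {"rz":0.0278, "jaw":0}, {"rz":0.0278, "jaw":0}, {"rz":0.0278, "jaw":0}, {"rz":0.0278, "jaw":0}, {"jaw":0}]' >/dev/null; python3 -c "
from h import *
st()"; python3 jog.py '[{"rz":0.0278, "jaw":0}, {"rz":0.0278, "jaw":0}, {"jaw":0}]' >/dev/null; python3 -c "
from h import *
st()"
```

```text
depth 29.1 lat dh 0.4 yj -0.1 a 0.852 tilt 0.12 F dh 2.0 yj 2.2 ax 6.4 Mz -0.015 w 0.0108 t 22.775 q [  1.  40.   8.  88.  -2. -52.] tool-axes of dh,yj [[-0.66, -0.75, -0.0], [0.75, -0.66, -0.0]]
depth 29.1 lat dh 0.3 yj -0.2 a 0.677 tilt 0.13 F dh 1.9 yj 3.2 ax 6.5 Mz -0.008 w 0.0111 t 23.15 q [  1.  40.   8.  88.  -2. -42.] tool-axes of dh,yj [[-0.78, -0.63, -0.0], [0.63, -0.78, -0.0]]
```

Scaled: 5 degrees is 0.0278.

```bash
python3 jog.py '[{"rz":0.0278, "jaw":0}, {"rz":0.0278, "jaw":0}, {"rz":0.0278, "jaw":0}, {"rz":0.0278, "jaw":0}, {"jaw":0}]' >/dev/null; python3 -c "
from h import *
st()
from station import arm, status, read_camera
import cv2
a=read_camera('scene')['frame'][:,:,::-1];cv2.imwrite('/tmp/s4.png',a)
b=cv2.imread('/tmp/s1.png')
print(status.observe()['torque'])
for th in np.arange(-.1,1.2,.1):
    Q=P+ax*.0022-.012*ax+np.linspace(.035,.075,9)[:,None]*(np.cos(th)*dh-np.sin(th)*yj)
    u=proj('scene',Q).round().astype(int)
    print(round(th,1),b[u[:,1],u[:,0]].astype(int).sum(1)//3,a[u[:,1],u[:,0]].astype(int).sum(1)//3, (a[u[:,1],u[:,0]].astype(int)-b[u[:,1],u[:,0]]).__abs__().sum())
"
```

```text
depth 29.1 lat dh 0.3 yj 0.1 a 0.328 tilt 0.10 F dh 1.0 yj 3.7 ax 6.5 Mz 0.022 w 0.0110 t 23.775 q [  1.  40.   8.  88.  -2. -22.] tool-axes of dh,yj [[-0.95, -0.32, -0.0], [0.32, -0.95, -0.0]]
[-0.70831524 -0.98534648  0.55575298]
-0.1 [ 85  85  84  85  84 114 150 150 144] [ 85  85  85  85  86 114 151 152 146] 30
0.0 [ 83  84  84  85  85 141 147 149 149] [ 85  85  86  85  86 144 149 150 151] 47
0.1 [ 83  85  84  84  86 114 148 147 145] [ 85  86  85  86  87 114 151 150 148] 48
0.2 [ 85  84  84  84  84 100 147 147 149] [ 85  86  87  85  85 102 148 149 150] 43
0.3 [ 84  83  85  85  85  86 149 149 147] [ 60  78  85  86  87  87 152 150 150] 120
0.4 [ 85  84  85  83  86  85 125 147 149] [ 50  53  65  86  86  87 127 150 152] 296
0.5 [ 75  84  85  85  84  85  97 143 149] [ 93  62  52  51  53  66  49 102 151] 741
0.6 [ 48  76  85  84  84 107 136 139 147] [106 107  75 105  65  88  51  89  92] 1045
0.7 [ 48  48  50  76  87  82 103 101 104] [106 108 108 109 110 111 109 109 109] 1014
0.8 [77 77 67 62 50 51 51 60 99] [111 109 110 110 110 111 109 109 111] 1236
0.9 [107 105 105 106 106 105 106 106 108] [ 91 105 105 103 102 101 103 108 108] 509
1.0 [109 108 109 108 109 110 109 109 108] [ 84 100 104 109 109 111 109 109 107] 679
1.1 [102 108 108 108 108 107 101  96  93] [ 69 106 110 112 111 109 102  98  94] 407
```

Scaled: 5 degrees is 0.0278.

```bash
python3 jog.py '[{"rz":0.0278, "jaw":0}, {"rz":0.0278, "jaw":0}, {"rz":0.0278, "jaw":0}, {"rz":0.0278, "jaw":0}, {"jaw":0}]' >/dev/null; python3 -c "
from h import *
st()";python3 jog.py '[{"rz":0.0278, "jaw":0}, {"rz":0.0278, "jaw":0}, {"rz":0.0278, "jaw":0}, {"jaw":0}]' >/dev/null; python3 -c "
from h import *
st()"
```

```text
depth 29.1 lat dh 0.2 yj -0.2 a -0.021 tilt 0.13 F dh 1.8 yj 2.4 ax 6.6 Mz 0.140 w 0.0107 t 24.45 q [ 1. 40.  8. 88. -2. -2.] tool-axes of dh,yj [[-1.0, 0.02, -0.0], [-0.02, -1.0, -0.0]]
depth 29.1 lat dh 0.2 yj -0.4 a -0.282 tilt 0.15 F dh 1.3 yj 2.0 ax 6.5 Mz 0.103 w 0.0113 t 24.95 q [ 1. 40.  8. 88. -2. 13.] tool-axes of dh,yj [[-0.96, 0.28, -0.0], [-0.28, -0.96, -0.0]]
```

Scaled: 2 degrees is 0.0111.

```bash
for k in 1 2 3; do python3 jog.py '[{"rz":0.0111, "jaw":0}, {"rz":0.0056, "jaw":0}, {"jaw":0}]' >/dev/null; python3 -c "
from h import *
st()"|cut -c1-110; done
```

```text
depth 29.1 lat dh 0.2 yj -0.4 a -0.334 tilt 0.16 F dh 1.4 yj 1.1 ax 7.5 Mz 0.074 w 0.0110 t 25.325 q [ 1. 40. 
depth 29.1 lat dh 0.2 yj -0.5 a -0.386 tilt 0.16 F dh 0.7 yj 2.4 ax 6.7 Mz 0.086 w 0.0110 t 25.7 q [ 1. 40.  8
depth 29.1 lat dh 0.2 yj -0.5 a -0.438 tilt 0.16 F dh 2.2 yj 1.9 ax 7.6 Mz 0.265 w 0.0111 t 26.075 q [ 1. 40.
```

Scaled: 1.5 degrees is 0.0083.

```bash
for k in 1 2 ; do python3 jog.py '[{"rz":0.0083, "jaw":0}, {"jaw":0}]' >/dev/null; python3 -c "
from h import *
st()"|cut -c1-110; done; python3 -c "
from h import *
from station import arm, status, read_camera
import cv2
a=read_camera('scene')['frame'][:,:,::-1];x,y=195,140
i=cv2.resize(a[y:y+60,x:x+60],(600,600),interpolation=cv2.INTER_CUBIC)
for th,c in((0,(0,0,255)),(.1,(0,255,255))):
    Q=P+ax*.0025-.012*ax+np.array([[.03],[.078]])*(np.cos(th)*dh-np.sin(th)*yj)
    cv2.polylines(i,[((proj('scene',Q)-[x,y]+.5)*10).astype(int)],False,c,1)
cv2.imwrite('pics/fin.png',i)"
```

```text
depth 29.1 lat dh 0.2 yj -0.6 a -0.464 tilt 0.16 F dh 1.4 yj 3.1 ax 8.0 Mz 0.491 w 0.0110 t 26.325 q [ 1. 40. 
depth 29.1 lat dh 0.2 yj -0.6 a -0.490 tilt 0.16 F dh 2.7 yj 0.9 ax 7.7 Mz 0.787 w 0.0110 t 26.575 q [ 1. 40.
```

View pics/fin.png

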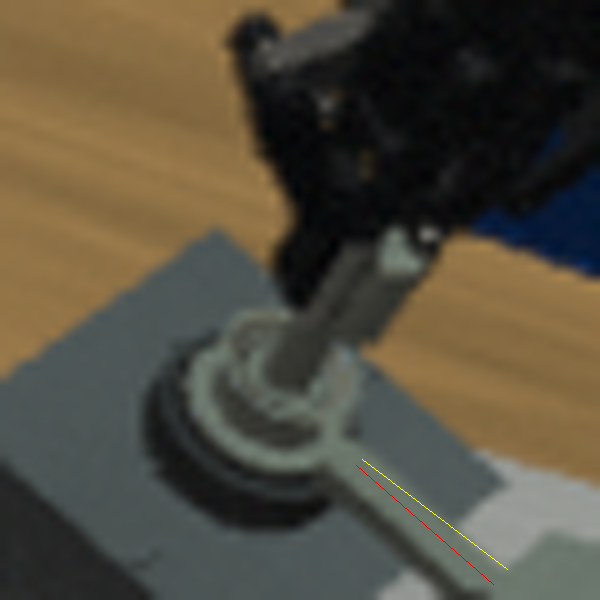

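The picture shows the collar seated in the bore and the finger pointing straight downhill, on my predicted line. The torque has risen to 0.8 N m, so it is at the stop. I'll release the key and back away.

Scaled: -0.001 m is -0.0013, -2 degrees is -0.0111.

```bash
python3 jog.py '[{"rz":-0.0111, "sz":-0.0013, "jaw":0}, {"jaw":0}, {"jaw":0.04}, {"jaw":0.04}, {"jaw":0.04}, {"jaw":0.04}]'
python3 jog.py '[{"sz":-0.0267, "jaw":0.04}, {"sz":-0.0533, "jaw":0.04}, {"sz":-0.0533, "jaw":0.04}, {"sz":-0.0533, "jaw":0.04}, {"jaw":0.04}, {"jaw":0.04}, {"jaw":0.04}]'
python3 - <<'E'
from h import *
from station import arm, status, read_camera
import cv2
a=read_camera('scene')['frame'][:,:,::-1].astype(int)
# pixel samples: finger at stop and key paddle top position vs prediction when home
for th in np.arange(-.2,.45,.1):
    Q=P+ax*.0025-.012*ax+np.linspace(.04,.076,8)[:,None]*(np.cos(th)*dh-np.sin(th)*yj)
    u=proj('scene',Q).round().astype(int);print(round(th,1),a[u[:,1],u[:,0]].sum(1)//3)
b=cv2.imread('/tmp/s1.png').astype(int)
for h in np.arange(.02,.08,.005):
    u=proj('scene',P+ax*(.0028+h))[0].round().astype(int);print(round(h,3),a[u[1],u[0]],b[u[1],u[0]])
E
```

```text
time_s: 27.38
eef_pos: [0.5192, 0.0019, 0.1098]
orientation: [-165.7, -26.9, 155.7]
wrist_force: [-0.2, -0.5, -0.8]
gripper_width: 0.0401
gripper_force: 0.0
time_s: 28.25
eef_pos: [0.5886, 0.0081, 0.23]
orientation: [-165.6, -27.0, 155.7]
wrist_force: [0.3, 0.2, 0.4]
gripper_width: 0.0403
gripper_force: 0.0
-0.2 [53 53 54 55 65 81 55 49]
-0.1 [105  87 102 104 102 100 100  61]
0.0 [108 109 110 111 110 109 110 110]
0.1 [110 110 104 106 107 126 116 136]
0.2 [101  90  86  86 102 149 149 149]
0.3 [ 86  87  86  86 102 152 150 150]
0.4 [ 84  87  86  85  86 126 150 152]
0.02 [52 58 57] [ 81  97 102]
0.025 [75 83 77] [ 65 105 131]
0.03 [53 58 58] [ 63 103 129]
0.035 [55 61 59] [ 65 106 133]
0.04 [55 61 61] [ 68 112 141]
0.045 [55 61 60] [ 69 113 143]
0.05 [55 62 60] [ 72 117 147]
0.055 [108 118 107] [ 70 115 144]
0.06 [110 122 111] [ 70 114 144]
0.065 [45 32 22] [43 29 24]
0.07 [57 40 34] [55 39 33]
0.075 [54 25  5] [53 24  2]
```

```bash
python3 - <<'E'
from station import arm, status, read_camera
import numpy as np
f=read_camera('top')['frame'].astype(int)
g=f[222:278,112:162]; m=(g[...,0]>90)&(g[...,2]<g[...,0]+60); v=np.argwhere(m); print(len(v),v.mean(0)+[222,112] if len(v) else None)
if len(v)>15: print(arm.sign_off())
E
```

```text
535 [271.53084112 135.82429907]
the job is handed in; nothing more can be done
None
```

The job is handed in: the key is home in the lock with the clamp finger at its stop (confirmed by picture and torque), and the offcut was let go inside the bin, though my last bin check was inconclusive because most of the pixels it counted lay at the bin's near edge; no pass/fail verdict was shown.

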